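# Clamp the jaw blank in the fixture

### The job

Clamp the steel jaw blank in its fixture: push the swung-out clamp strap round over the blank until it meets its stop, and only then push the cam lever on top of it all the way down, so that its pad presses firmly on the blank. Nothing needs gripping: the blank stays as it lies in its nest, and the spare jaw, the two collets and the spanner around the fixture stay where they are.

Things in the scene. Friction and masses are not known exactly. Their poses are not given: they have to be found in the camera images.
- fixture: fixed steel base plate 130 (x) by 260 (y) by 15 mm; origin under its centre, on the bench (z = 0). In its frame the strap's pivot post stands at (0, -85) mm, the blank's nest (rails 12 mm high) is centred at (0, +55) mm, and a 14 mm stop pin, 80 mm high, at (-20, -45) mm. The strap opens to the +x side: it is closed by pushing its outer flank towards -x.
- strap_pivot (a point): point on the strap's vertical pivot axis at the height of the strap's top face (82 mm above the bench); a 22 mm round nut stands 10 mm above it
- strap (a joint): strap angle about its upright pivot, rad: 0 = against its stop, pointing along the fixture's +y over the blank; grows as it swings out towards the fixture's +x (at 1.57 it points along +x), limit 1.9. Starts between 0.9 and 1.7. Friction holds it where it is left; about 3 N at 60 mm from the pivot moves it.
- strap_push (a point): point on the centre line of the strap's top face, 60 mm out from the pivot axis, beside which its flank can be pushed. The strap is a flat steel bar 26 mm wide and 12 mm thick, 70 to 82 mm above the bench, reaching from 20 mm behind the pivot to 166 mm beyond it. Below it here is free space down to the plate.
- lever_axis (a point): centre of the cam lever's level hinge pin, on the strap 140 mm out from the pivot and 95 mm above the bench, between two 5 mm cheeks (outer width 26 mm, up to 104 mm above the bench). It travels with the strap.
- lever (a joint): lever angle about that pin, rad: at 0 it leans 0.3 outward from upright (away from the strap's pivot); grows as it is pushed over the top and down towards the strap's pivot (upright at 0.3); limit 1.75, nearly level above the strap. Starts between 0 and 0.25. Friction (0.2 N m) holds it where it is left; pushing near its end takes 3 to 5 N.
- lever_tip (a point): centre of the lever's free end, 80 mm from the hinge pin. The lever is a straight steel bar 12 mm wide and 10 mm thick; its last 24 mm is a black grip 18 mm wide and 12 mm thick.
- pad: rubber pressure pad, 22 mm across and 7 mm thick, under the strap straight below the lever's pin; 4 mm clear of the blank with the lever at 0, and moved down 4.2 mm per rad of the lever on a 4 N/mm spring. Its origin is at the strap's underside height with the lever at 0 (11 mm above the pad's face).
- blank: the jaw blank to be clamped: loose stepped dark steel block, 45 (x) by 56 (y) by 40 mm, about 0.7 kg, lying in the nest with 2 mm play; its top is 55 mm above the bench. Origin at the centre of its underside. Not to be moved.
- spare: a spare jaw of the same stepped shape and size lying on the bench; origin at the centre of its underside. Leave it alone.
- collet_big: steel collet standing upright, 44 mm thick with a 54 mm head, 72 mm high; origin at the centre of its underside. Leave it alone.
- collet_small: steel collet standing upright, 30 mm thick with a 40 mm head, 55 mm high; origin at the centre of its underside. Leave it alone.
- spanner: flat open-ended spanner 160 mm long lying on the bench, along its x; origin at the centre of its underside. Leave it alone.

How it is judged:
By the outcome, as a careful person would: the job done as asked, in the order asked, and still so for the second after the job is handed in, with the robot touching nothing.
It also fails if it takes over 51 s, if anything falls off the work surface, if the arm or the gripper's body presses on something with over 40 N, if the wrist force passes 120 N, or if a joint passes its speed limit or range.

### The arm

A 6-joint arm with a two-finger parallel gripper is mounted at the origin on the work surface. World frame = base frame: x ahead of the robot, y to its left, z up, the work surface at z = 0. Lengths are in mm, angles in rad, forces in N, time in s.
With the tool pointing down it reaches from about 350 to 775 mm from the base axis. Payload 7.3 kg.
Tool frame: the origin (TCP) lies at the very end of the fingers, on their centre line; the grasp point (between the pads) lies 19 mm behind it; z points along the fingers, y is the line along which they close (so a half turn about z gives the same grasp; the last joint's range is limited). The gripper opens to 92 mm and grips with 3 to 60 N. Pads are 19 mm wide; open, the fingers measure 130 mm over their backs; the gripper's body (75 mm by 190 mm) begins 47 mm behind the grasp point.
Start: joints at [-0.146, 0.342, 1.524, -0, 1.275, -0.146], TCP at [525.022, 0.019, 197.041] pointing down, gripper open.
Joint ranges: [-2.53, 2.53], [-0.77, 2.02], [0.04, 2.7], [-1, 4.14], [0.28, 2.66], [-3.11, 3.11]. Speed limits (rad/s): [2.57, 2.57, 3.14, 3.14, 3.14, 3.14].

### API

Orientations are given as [roll, pitch, yaw] about the fixed x, y, z axes, in that order (R = Rz(yaw) Ry(pitch) Rx(roll)).
In Python, from plant import get_obs, vision, workorder gives the robot as it stands.
- The arm moves only by the shell command python3 -m pendant 'ROWS' [OPENING]. ROWS is a JSON object of lists of equal length, an entry for each row: "dp": the shift along the tool's x, y, z in m, a list of three; "rotation": the turn, a rotation vector about the tool's x, y, z in rad, a list of three. A call has 1 to 8 rows; each row is the pose to reach, as a shift and turn from the pose commanded when the call began, along the tool's axes at that moment; what a row does not reach only later rows make up. A row lasts 1/8 s, in which the tool goes at most 62.5 mm and 10.7 degrees, less where a joint would pass 70% of its speed; a pose out of reach is approached as far as the arm can. A call with a gripper value outside its range is refused whole. OPENING is the finger opening in m, from 0 to 0.0918, set as the call begins (- or left out, the last holds). The fingers move at their own pace and stop on an object; the grip force is fixed at half the most. Time passes only in rows, so rows that repeat a pose let the fingers close. It gives the time, the measured TCP pose, the force, the opening and the grip force at its end, in the units of the state.
- get_obs(): the state, without advancing time (a new reading comes with each control period).
- vision.capture(name): name is "scene" or "side" or "wrist"; returns a dict with "pixels" (400x640x3 uint8, red, green, blue), "vfov" (degrees; the focal length in pixels is half the picture's height over the tangent of half this angle, whatever the lens; pixels are square), "cx", "cy" (the principal point, pixels), "pose" (4x4, takes a point from camera to world coordinates); the wrist camera has in their place "T_tool_cam" (4x4, takes a point from camera to tool coordinates, whose origin is the TCP and whose axes are the flange's). Camera axes: x right, y up, looking along -z (the intrinsics and any distortion apply to the point x, -y, -z); pixel columns grow to the right and rows downward; lengths in mm; the calibration is good to about 2 mm. The wrist camera is an equidistant fisheye: a pixel r from the principal point sees the ray r / f radians off the axis. A picture is of the moment at which its call begins: read the wrist's pose just before it. There is no depth.
- workorder.close_job(): hands the job in; it is judged then, once.
The state is a dict: "time": time; "joint_positions": joint angles; "dq": joint speeds; "tau": joint torques, N m; "tool_pos": TCP position; "tcp_rot": TCP orientation; "contact_force": force on the tool from outside, world axes, zero at the start; "moment": the same for the moment, N m; "grip_width": finger opening in mm; "finger_force": force on a finger pad.
Only numpy, scipy, OpenCV 4.12 (cv2) and the standard library are available. Lean on these libraries where they do the work, as an engineer would, in place of code of your own. Each camera call takes 0.05 s, during which the arm holds its last target. There are 200 camera calls.

## Working session

There is one attempt and no reset: what is moved stays moved. The work goes in short steps, Python scripts to look and compute and a shell command to move; the robot and the scene stay as the last step left them, time stands still between calls to the robot, and variables do not carry over. Pictures are saved under pics/ and viewed, at most 10 in all, crops included, and the job is handed in when it is done.

```bash
mkdir -p pics; ls; python3 - <<'E'
from plant import get_obs, vision
import cv2,pickle
o=get_obs();print(o)
d={}
for n in("scene","side"):
    c=vision.capture(n);d[n]=c;cv2.imwrite(f"pics/{n}0.png",c["pixels"][:,:,::-1]);print(n,c["vfov"],c["cx"],c["cy"],c["pose"])
pickle.dump(d,open("c0.pkl","wb"))
E
```

```text
pics
{'time': 0.0, 'joint_positions': array([-1.45935836e-01,  3.42724262e-01,  1.52500857e+00, -1.37819174e-05,
        1.27540373e+00, -1.45984161e-01]), 'dq': array([ 0.00044322,  0.00070643,  0.00089069, -0.00138111,  0.0006432 ,
        0.00032172]), 'tau': array([ 7.61924657e-04, -4.31245601e+01, -2.44219762e+01,  7.17750052e-02,
        5.59406646e-02, -1.04314388e-04]), 'tool_pos': array([5.24548761e+02, 1.17632809e-01, 1.96347153e+02]), 'tcp_rot': array([-3.14006326e+00, -2.11546553e-04,  1.57084851e+00]), 'contact_force': array([-0.35510498,  0.25577346, -0.16397141]), 'moment': array([ 0.01955703, -0.00327753, -0.04624836]), 'finger_force': 0.0, 'grip_width': 91.89408686847698}
scene 47.5052779469959 317.1739689506485 199.1713498121513 [[ 7.19295612e-01 -5.07840943e-01  4.74037340e-01  9.16801280e+02]
 [ 6.94579641e-01  5.12806357e-01 -5.04567897e-01 -2.97474940e+02]
 [ 1.31508747e-02  6.92190160e-01  7.21595342e-01  6.92657887e+02]
 [ 0.00000000e+00  0.00000000e+00  0.00000000e+00  1.00000000e+00]]
side 50.29592950951968 317.05841248842546 189.14689496320625 [[-8.43884525e-01  2.73698005e-01 -4.61463227e-01  1.90452111e+02]
 [-5.35954856e-01 -3.90398854e-01  7.48559368e-01  6.86825105e+02]
 [ 2.47244906e-02  8.79021124e-01  4.76141326e-01  4.97626789e+02]
 [ 0.00000000e+00  0.00000000e+00  0.00000000e+00  1.00000000e+00]]
```

View pics/scene0.png

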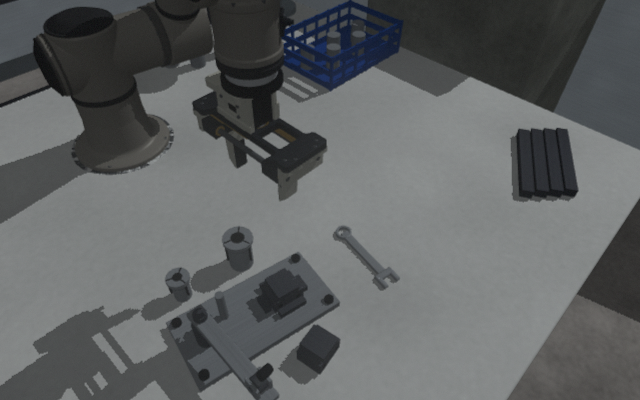

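View pics/side0.png

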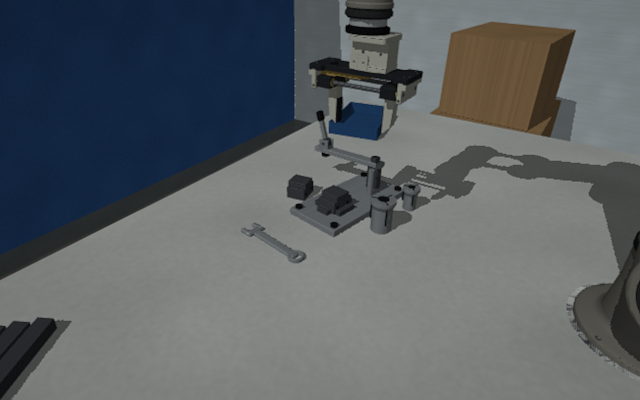

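Scene picture: plate bolts near (295,258), (328,299), (176,323), (204,374), nut near (199,313), strap out to (268,392), lever grip near (265,372). In the side picture the nut is near (376,160) and the lever grip near (321,116). I'll enlarge both.

```bash
python3 - <<'E'
import cv2
a=cv2.imread("pics/scene0.png")[220:400,150:350];b=cv2.imread("pics/side0.png")[105:245,280:430]
for n,i,k in(("a",a,3.3),("b",b,4)):
    i=cv2.convertScaleAbs(i,alpha=1.5,beta=15)
    i=cv2.resize(i,(int(i.shape[1]*k),int(i.shape[0]*k)),interpolation=cv2.INTER_CUBIC)
    cv2.imwrite(f"pics/crop_{n}.png",i)
E
```

```text
(no output)
```

View pics/crop_a.png

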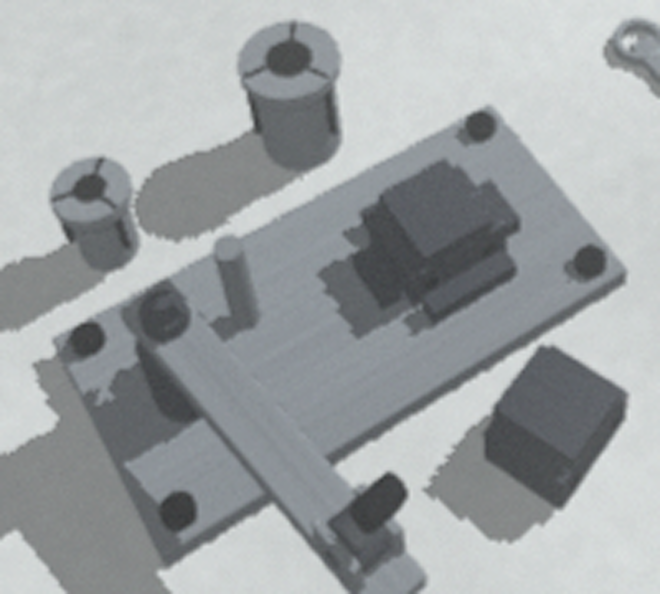

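View pics/crop_b.png

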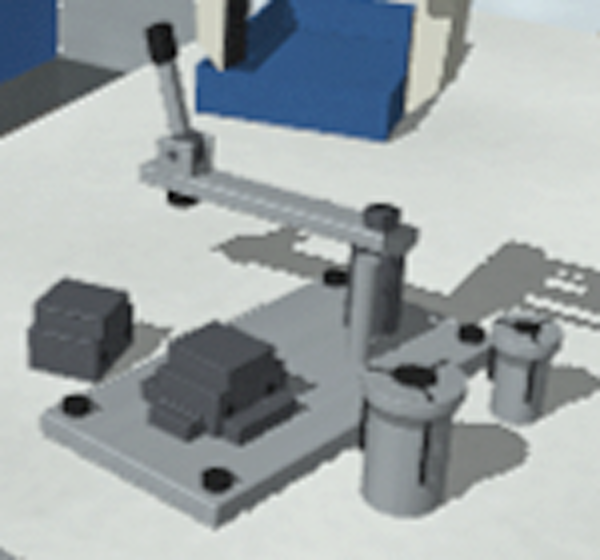

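Crop a: plate top corners (55,342), (492,107), (625,272); pin top (230,243); nut top (163,305); grip end (394,485); spare jaw at right. Crop b: nut top (382,211), grip end (160,30), pin top (364,248), plate corners (42,424), (216,520).

```bash
cat >h.py <<'E'
import numpy as np,pickle
def ray(c,u,v):
    f=200/np.tan(np.radians(c["vfov"]/2));P=np.array(c["pose"])
    d=P[:3,:3]@np.array([(u-c["cx"])/f,-(v-c["cy"])/f,-1]);return P[:3,3],d/np.linalg.norm(d)
def onz(c,u,v,z):
    o,d=ray(c,u,v);return o+d*(z-o[2])/d[2]
def tri(r1,r2):
    A=np.zeros((3,3));b=np.zeros(3)
    for o,d in(r1,r2):
        M=np.eye(3)-np.outer(d,d);A+=M;b+=M@o
    p=np.linalg.solve(A,b);return p,[round(float(np.linalg.norm(np.cross(p-o,d))),1) for o,d in(r1,r2)]
def a(u,v):return 150+u/3.3,220+v/3.3
def b(u,v):return 280+u/4,105+v/4
E
python3 - <<'E'
from h import *
np.set_printoptions(precision=1,suppress=True)
d=pickle.load(open("c0.pkl","rb"));S,T=d["scene"],d["side"]
for n,p,z in(("cornL",(55,342),15),("cornT",(492,107),15),("cornR",(625,272),15),("pin",(230,243),80),("nut",(163,305),92),("strapend corner",(425,580),82),
 ("bolt1",(88,335),18),("bolt2",(481,121),18),("bolt3",(590,257),18),("bolt4",(178,505),18),("cheekroot",(365,590),82)):print(n,onz(S,*a(*p),z))
for n,p,z in(("cornL",(42,424),15),("cornB",(216,520),15),("pin",(364,248),80),("nut",(382,211),92),("bolt1",(471,330),18),("bolt2",(218,475),18),("bolt3",(76,402),18),("bolt4",(336,274),18)):print("side",n,onz(T,*b(*p),z))
for n,p,q in(("nut",(163,305),(382,211)),("tip",(394,485),(160,32)),("spare top",(548,347),(68,280))):print(n,tri(ray(S,*a(*p)),ray(T,*b(*q))))
E
```

```text
cornL [ 492.5 -198.2   15. ]
cornT [542.9  54.2  15. ]
cornR [667.2  28.2  15. ]
pin [ 547.9 -121.8   80. ]
nut [ 559.5 -165.8   92. ]
strapend corner [ 728.5 -163.6   82. ]
bolt1 [ 502.8 -185.2   18. ]
bolt2 [547.2  41.6  18. ]
bolt3 [649.5  20.6  18. ]
bolt4 [ 603.9 -205.2   18. ]
cheekroot [ 714.4 -182.8   82. ]
side cornL [652.1  45.1  15. ]
side cornB [528.   70.3  15. ]
side pin [ 550.9 -130.9   80. ]
side nut [ 554.2 -159.1   92. ]
side bolt1 [ 500.6 -185.8   18. ]
side bolt2 [545.6  38.5  18. ]
side bolt3 [647.4  19.5  18. ]
side bolt4 [ 602.  -206.9   18. ]
nut (array([ 557.2, -165.3,   88.8]), [0.4, 0.4])
tip (array([ 718.8, -168.4,  164.8]), [3.0, 3.0])
spare top (array([688.5, -42.7,  56.3]), [6.2, 6.2])
```

Fixture found: the bolts agree within 3 mm across the two views, giving centre (575,-82) and yaw about -0.195. The pivot computes to (558.5,-165.4) and triangulates to (557,-165). The strap axis points about -0.07 rad in world, so the strap joint is about 1.44. Next I close the fingers, turn the gripper and go outside the flank at 60 mm radius.

```bash
python3 -m pendant '{"dp":[[-0.03,0.012,0],[-0.06,0.024,0],[-0.09,0.036,0],[-0.12,0.048,0],[-0.15,0.06,0],[-0.18,0.072,0],[-0.21,0.084,0],[-0.225,0.093,0]],"rotation":[[0,0,0.18],[0,0,0.36],[0,0,0.54],[0,0,0.72],[0,0,0.9],[0,0,1.08],[0,0,1.26],[0,0,1.44]]}' 0
```

```text
time: 1.1
tool_pos: [618.0, -226.6, 196.1]
tcp_rot: [-3.141, 0.001, 0.123]
contact_force: [1.1, -0.1, 0.7]
grip_width: 16.4
finger_force: 0.0
```

```bash
python3 -m pendant '{"dp":[[0,0,0.02],[0,0,0.04],[0,0,0.06],[0,0,0.08],[0,0,0.1],[0,0,0.12],[0,0,0.134],[0,0,0.134]],"rotation":[[0,0,0.1],[0,0,0.2],[0,0,0.2],[0,0,0.2],[0,0,0.2],[0,0,0.2],[0,0,0.2],[0,0,0.2]]}' 0
python3 - <<'E'
from plant import vision
import cv2,numpy as np
a=vision.capture("scene")["pixels"][200:400,130:380,::-1];b=vision.capture("side")["pixels"][60:260,250:450,::-1]
i=np.hstack([cv2.resize(a,(500,400)),cv2.resize(b,(300,300))[:400].copy() if 0 else cv2.copyMakeBorder(cv2.resize(b,(300,300)),0,100,0,0,0)])
cv2.imwrite("pics/p1.png",cv2.convertScaleAbs(i,alpha=1.4,beta=10))
E
```

```text
time: 2.1
tool_pos: [617.2, -224.6, 61.7]
tcp_rot: [-3.14, 0.003, -0.069]
contact_force: [-0.2, -0.4, 0.8]
grip_width: 0.5
finger_force: 0.0
```

View pics/p1.png

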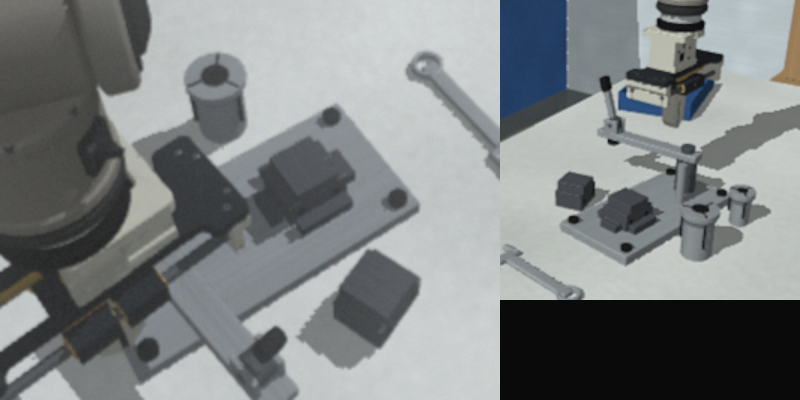

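The fingers (side view ~(672,110)) are down behind the strap's outer flank and clear of the lever. The scene is unchanged. Next I push round on an arc about the pivot, checking the force.

```bash
cat >arc.py <<'E'
import numpy as np,sys
from plant import get_obs
P=np.array([558.5,-165.4]);o=get_obs();y=o["tcp_rot"][2];t=np.array(o["tool_pos"][:2])-P
u=np.array([np.cos(y),np.sin(y)]);n=np.array([u[1],-u[0]]);x0,h0=t@u,t@n
print("yaw",round(y,3),"r",round(x0,1),"h",round(h0,1),"F",o["contact_force"].round(1))
r,h=float(sys.argv[1]),float(sys.argv[2])
for D in map(float,sys.argv[3:]):
    print(D,"dp",round((r*np.cos(D)+h*np.sin(D)-x0)/1e3,4),round((-r*np.sin(D)+h*np.cos(D)-h0)/1e3,4),"rot",-D)
E
python3 -m pendant '{"dp":[[0,-0.006,0],[0,-0.012,0],[0,-0.017,0],[0,-0.02,0],[0,-0.023,0],[0,-0.025,0]],"rotation":[[0,0,0],[0,0,0],[0,0,0],[0,0,0],[0,0,0],[0,0,0]]}'
python3 arc.py 62.6 32 .08 .16 .24 .32 .4 .48 .56 .64
```

```text
time: 2.95
tool_pos: [619.8, -199.9, 63.0]
tcp_rot: [3.142, -0.0, -0.069]
contact_force: [0.2, 0.4, -0.7]
grip_width: 0.4
finger_force: 0.0
yaw -0.069 r 63.5 h 30.2 F [ 0.2  0.4 -0.7]
0.08 dp 0.0014 -0.0033 rot -0.08
0.16 dp 0.0034 -0.0085 rot -0.16
0.24 dp 0.0049 -0.014 rot -0.24
0.32 dp 0.006 -0.0195 rot -0.32
0.4 dp 0.0066 -0.0251 rot -0.4
0.48 dp 0.0068 -0.0307 rot -0.48
0.56 dp 0.0065 -0.0363 rot -0.56
0.64 dp 0.0058 -0.0419 rot -0.64
```

```bash
python3 -m pendant '{"dp":[[0.001,-0.005,0],[0.003,-0.01,0],[0.005,-0.016,0],[0.006,-0.0215,0],[0.0065,-0.027,0],[0.0068,-0.0325,0],[0.0065,-0.038,0],[0.0058,-0.044,0]],"rotation":[[0,0,-0.08],[0,0,-0.16],[0,0,-0.24],[0,0,-0.32],[0,0,-0.4],[0,0,-0.48],[0,0,-0.56],[0,0,-0.64]]}'
python3 arc.py 62.6 28 .08 .16 .24 .32 .4 .48 .56 .64
python3 - <<'E'
from plant import vision
import cv2
a=vision.capture("scene")["pixels"][200:400,130:380,::-1]
cv2.imwrite("pics/p2.png",cv2.convertScaleAbs(cv2.resize(a,(500,400)),alpha=1.4,beta=10))
E
```

```text
time: 3.95
tool_pos: [628.6, -156.5, 63.0]
tcp_rot: [3.142, -0.0, 0.573]
contact_force: [-0.7, 0.5, -0.8]
grip_width: 0.1
finger_force: 0.0
yaw 0.573 r 63.7 h 30.5 F [-0.7  0.5 -0.8]
0.08 dp 0.0009 -0.0076 rot -0.08
0.16 dp 0.0025 -0.0129 rot -0.16
0.24 dp 0.0037 -0.0182 rot -0.24
0.32 dp 0.0045 -0.0236 rot -0.32
0.4 dp 0.0048 -0.0291 rot -0.4
0.48 dp 0.0047 -0.0346 rot -0.48
0.56 dp 0.0042 -0.0401 rot -0.56
0.64 dp 0.0032 -0.0455 rot -0.64
```

View pics/p2.png

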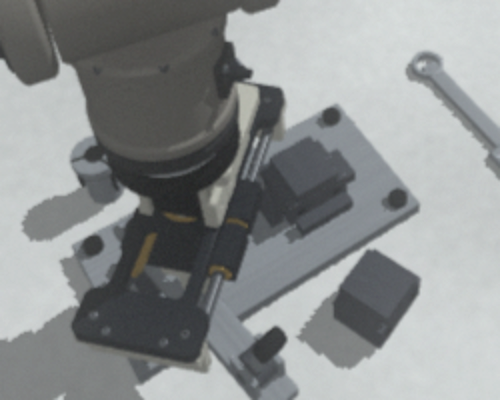

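The strap hasn't moved: the lever grip is still at (265,345) in the crop. There's no force either, so the flank isn't where I assumed. I'll measure the strap edges and look from the side.

```bash
python3 - <<'E'
from h import *
from plant import vision,get_obs
import cv2
np.set_printoptions(precision=1,suppress=True)
d=pickle.load(open("c0.pkl","rb"));S,T=d["scene"],d["side"]
for p in((205,320),(335,470),(425,580),(140,345),(270,497),(345,590)):print("scene z82",p,onz(S,*a(*p),82))
for p in((145,180),(345,241),(150,163),(360,212)):print("side z82",p,onz(T,*b(*p),82))
t=get_obs()["tool_pos"]
for n in("scene","side"):
    c=vision.capture(n);P=c["pose"];q=P[:3,:3].T@(t-P[:3,3]);f=200/np.tan(np.radians(c["vfov"]/2))
    u,v=c["cx"]+f*q[0]/-q[2],c["cy"]-f*q[1]/-q[2];print(n,u,v)
i=c["pixels"][60:240,270:450,::-1].copy();k=3.3
i=cv2.convertScaleAbs(cv2.resize(i,None,fx=k,fy=k,interpolation=cv2.INTER_CUBIC),alpha=1.4,beta=10)
cv2.drawMarker(i,(int((u-270)*k),int((v-60)*k)),(0,0,255),0,12)
cv2.imwrite("pics/p3.png",i)
E
```

```text
scene z82 (205, 320) [ 573.2 -154.9   82. ]
scene z82 (335, 470) [ 668.3 -159.3   82. ]
scene z82 (425, 580) [ 728.5 -163.6   82. ]
scene z82 (140, 345) [ 562.6 -182.5   82. ]
scene z82 (270, 497) [ 658.  -185.5   82. ]
scene z82 (345, 590) [ 708.7 -188.3   82. ]
side z82 (145, 180) [ 703.6 -136.6   82. ]
side z82 (345, 241) [ 562.4 -129.1   82. ]
side z82 (150, 163) [ 715.6 -161.3   82. ]
side z82 (360, 212) [ 573.3 -171.    82. ]
scene 236.84498500731019 347.81160888207376
side 346.1887505529075 161.8081697054478
```

View pics/p3.png

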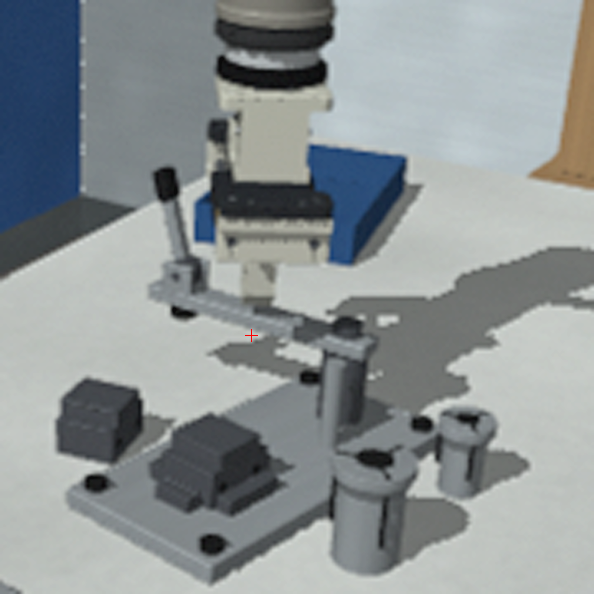

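Side view: the finger end is at crop (258,305), sitting over the strap's top face, while the reported TCP projects to (250,335). The tips appear about 20 mm above the reported TCP. I'll check this against the first pictures.

```bash
python3 - <<'E'
from h import *
import cv2
d=pickle.load(open("c0.pkl","rb"));t=np.array([525,0,197.])
out=[]
for n,(x0,y0) in(("scene",(180,90)),("side",(290,40))):
    c=d[n];P=np.array(c["pose"]);f=200/np.tan(np.radians(c["vfov"]/2))
    i=cv2.resize(c["pixels"][y0:y0+130,x0:x0+160,::-1],None,fx=2.5,fy=2.5)
    for dx in(-46,-65,46,65):
        for dz,col in((0,(0,0,255)),(20,(0,255,0))):
            q=P[:3,:3].T@(t+[dx,0,dz]-P[:3,3]);u,v=c["cx"]-f*q[0]/q[2],c["cy"]+f*q[1]/q[2]
            cv2.drawMarker(i,(int((u-x0)*2.5),int((v-y0)*2.5)),col,0,7)
    out.append(i)
cv2.imwrite("pics/p4.png",np.hstack(out))
E
```

```text
(no output)
```

View pics/p4.png

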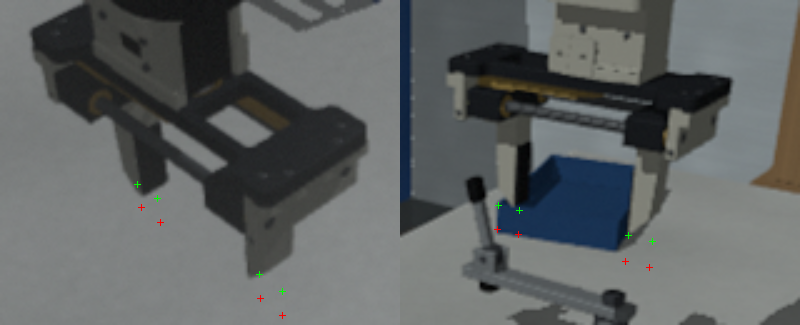

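Confirmed: in both views the real tips (green) lie about 20 mm above the reported TCP, so the fingers passed just over the strap. I lift, go back outside the flank and lower the reported z to 43, which puts the tips at about 63.

```bash
python3 -m pendant '{"dp":[[0,0,-0.015],[-0.013,0.015,-0.015],[-0.026,0.03,-0.015],[-0.04,0.044,-0.015],[-0.04,0.044,-0.015],[-0.04,0.044,0],[-0.04,0.044,0.012],[-0.04,0.044,0.02]],"rotation":[[0,0,0],[0,0,0.16],[0,0,0.32],[0,0,0.48],[0,0,0.64],[0,0,0.64],[0,0,0.64],[0,0,0.64]]}'
python3 arc.py 62 32 0 .08 .16 .24 .32 .4 .48
```

```text
time: 5.1
tool_pos: [618.2, -214.7, 41.6]
tcp_rot: [-3.141, 0.002, -0.067]
contact_force: [-0.4, 0.3, -0.1]
grip_width: 0.5
finger_force: 0.0
yaw -0.067 r 62.9 h 45.1 F [-0.4  0.3 -0.1]
0.0 dp -0.0009 -0.0131 rot -0.0
0.08 dp 0.0015 -0.0182 rot -0.08
0.16 dp 0.0034 -0.0234 rot -0.16
0.24 dp 0.005 -0.0288 rot -0.24
0.32 dp 0.0061 -0.0343 rot -0.32
0.4 dp 0.0067 -0.0398 rot -0.4
0.48 dp 0.0069 -0.0454 rot -0.48
```

```bash
python3 -m pendant '{"dp":[[0,-0.007,0],[0,-0.013,0],[0.0015,-0.018,0],[0.0034,-0.0234,0],[0.005,-0.0288,0],[0.006,-0.0343,0],[0.0067,-0.0398,0],[0.0069,-0.0454,0]],"rotation":[[0,0,0],[0,0,0],[0,0,-0.08],[0,0,-0.16],[0,0,-0.24],[0,0,-0.32],[0,0,-0.4],[0,0,-0.48]]}'
python3 arc.py 62 32 .08 .16 .24 .32 .4 .48 .56 .64
```

```text
time: 6.1
tool_pos: [629.2, -170.6, 44.0]
tcp_rot: [3.14, -0.001, 0.414]
contact_force: [0.8, -2.5, -0.3]
grip_width: 0.6
finger_force: 1.2
yaw 0.414 r 62.6 h 33.2 F [ 0.8 -2.5 -0.3]
0.08 dp 0.0018 -0.0063 rot -0.08
0.16 dp 0.0037 -0.0115 rot -0.16
0.24 dp 0.0052 -0.0169 rot -0.24
0.32 dp 0.0063 -0.0224 rot -0.32
0.4 dp 0.007 -0.0279 rot -0.4
0.48 dp 0.0072 -0.0335 rot -0.48
0.56 dp 0.0069 -0.0391 rot -0.56
0.64 dp 0.0062 -0.0446 rot -0.64
```

Contact at 2.6 N, as expected. Continuing the arc.

```bash
python3 -m pendant '{"dp":[[0.0018,-0.0063,0],[0.0037,-0.0115,0],[0.0052,-0.017,0],[0.0063,-0.0224,0],[0.007,-0.028,0],[0.0072,-0.0335,0],[0.0069,-0.039,0],[0.0062,-0.0446,0]],"rotation":[[0,0,-0.08],[0,0,-0.16],[0,0,-0.24],[0,0,-0.32],[0,0,-0.4],[0,0,-0.48],[0,0,-0.56],[0,0,-0.64]]}'
python3 arc.py 62 32 .08 .16 .2 .24 .28 .32 .36 .4
```

```text
time: 7.1
tool_pos: [617.6, -127.3, 44.3]
tcp_rot: [3.138, 0.0, 1.054]
contact_force: [-0.0, -2.4, 0.9]
grip_width: 0.5
finger_force: 1.2
yaw 1.054 r 62.3 h 32.6 F [-0.  -2.4  0.9]
0.08 dp 0.0021 -0.0056 rot -0.08
0.16 dp 0.004 -0.0109 rot -0.16
0.2 dp 0.0048 -0.0135 rot -0.2
0.24 dp 0.0055 -0.0162 rot -0.24
0.28 dp 0.0061 -0.019 rot -0.28
0.32 dp 0.0066 -0.0217 rot -0.32
0.36 dp 0.007 -0.0245 rot -0.36
0.4 dp 0.0073 -0.0273 rot -0.4
```

```bash
python3 -m pendant '{"dp":[[0.0021,-0.0056,0],[0.004,-0.011,0],[0.0048,-0.0135,0],[0.0055,-0.0162,0],[0.0061,-0.019,0],[0.0063,-0.020,0],[0.0065,-0.021,0]],"rotation":[[0,0,-0.08],[0,0,-0.16],[0,0,-0.2],[0,0,-0.24],[0,0,-0.28],[0,0,-0.3],[0,0,-0.31]]}'
python3 arc.py 62 32 .02 .04 .06
```

```text
time: 7.98
tool_pos: [602.5, -111.2, 44.0]
tcp_rot: [3.139, 0.0, 1.361]
contact_force: [1.6, -2.2, 5.3]
grip_width: 0.5
finger_force: 2.3
yaw 1.361 r 62.2 h 31.8 F [ 1.6 -2.2  5.3]
0.02 dp 0.0005 -0.001 rot -0.02
0.04 dp 0.0011 -0.0023 rot -0.04
0.06 dp 0.0016 -0.0036 rot -0.06
```

```bash
for i in 1; do python3 -m pendant '{"dp":[[0,-0.0007,0],[0,-0.0014,0],[0,-0.002,0]],"rotation":[[0,0,-0.01],[0,0,-0.01],[0,0,-0.01]]}'; done
```

```text
time: 8.35
tool_pos: [600.7, -110.3, 44.0]
tcp_rot: [3.139, -0.0, 1.371]
contact_force: [2.1, -0.6, 5.2]
grip_width: 0.6
finger_force: 2.8
```

```bash
python3 -m pendant '{"dp":[[0,-0.0007,0],[0,-0.0014,0],[0,-0.002,0]],"rotation":[[0,0,0],[0,0,0],[0,0,0]]}'
```

```text
time: 8.72
tool_pos: [599.0, -109.6, 44.0]
tcp_rot: [3.139, -0.001, 1.371]
contact_force: [2.7, 0.2, 5.3]
grip_width: 0.4
finger_force: 2.9
```

```bash
python3 -m pendant '{"dp":[[0,-0.001,0],[0,-0.002,0],[0,-0.003,0]],"rotation":[[0,0,0],[0,0,0],[0,0,0]]}'; python3 arc.py 62 32 
python3 - <<'E'
from plant import vision
import cv2,numpy as np
a=vision.capture("scene")["pixels"][200:400,130:380,::-1];b=vision.capture("side")["pixels"][60:260,250:450,::-1]
i=np.hstack([cv2.copyMakeBorder(cv2.resize(a,(375,300)),0,125,0,0,0),cv2.resize(b,(425,425))])
cv2.imwrite("pics/p5.png",cv2.convertScaleAbs(i,alpha=1.4,beta=10))
E
```

```text
time: 9.1
tool_pos: [596.5, -108.9, 44.0]
tcp_rot: [3.138, -0.001, 1.371]
contact_force: [6.3, 2.1, 3.5]
grip_width: 0.4
finger_force: 3.5
yaw 1.371 r 63.0 h 26.0 F [6.3 2.1 3.5]
```

View pics/p5.png

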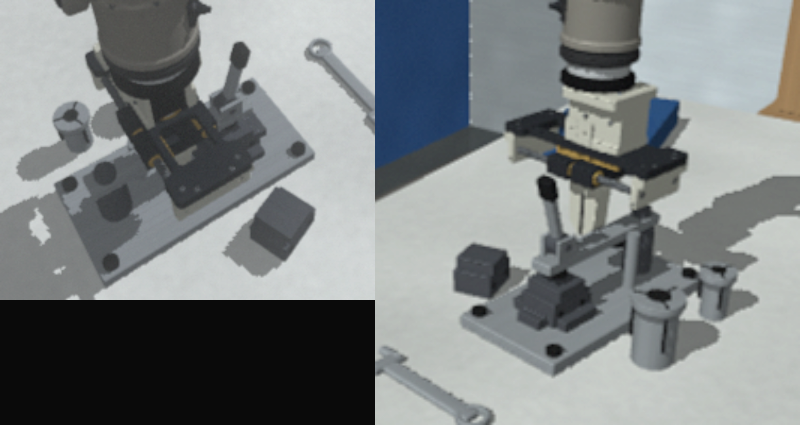

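The strap now lies over the blank, lever at side crop (548,190), and the force is rising (6.6 N). A little more to be sure of the stop.

```bash
python3 -m pendant '{"dp":[[0,-0.001,0],[0,-0.002,0],[0,-0.002,0]],"rotation":[[0,0,0],[0,0,0],[0,0,0]]}'; python3 arc.py 62 32
```

```text
time: 9.57
tool_pos: [596.3, -109.0, 44.3]
tcp_rot: [3.134, -0.001, 1.371]
contact_force: [10.1, 0.9, 1.9]
grip_width: 0.6
finger_force: 4.2
yaw 1.371 r 62.8 h 25.8 F [10.1  0.9  1.9]
```

The TCP stopped while the force rose to 10 N, so the strap is on its stop. I retreat sideways, go up, and measure lever and strap.

```bash
python3 -m pendant '{"dp":[[0,0.01,0],[0,0.025,0],[0,0.04,0],[0,0.04,-0.03],[0,0.04,-0.07],[0,0.04,-0.11],[0,0.04,-0.14],[0,0.04,-0.14]],"rotation":[[0,0,0],[0,0,0],[0,0,0],[0,0,0],[0,0,0],[0,0,0],[0,0,0],[0,0,0]]}'
python3 - <<'E'
from plant import vision
import cv2,numpy as np,pickle
d={n:vision.capture(n) for n in("scene","side")};pickle.dump(d,open("c1.pkl","wb"))
a=d["scene"]["pixels"][210:350,210:340,::-1];b=d["side"]["pixels"][120:240,280:410,::-1]
i=np.hstack([cv2.copyMakeBorder(cv2.resize(x,None,fx=3,fy=3,interpolation=cv2.INTER_CUBIC),0,420-3*x.shape[0],0,0,0) for x in(a,b)])
cv2.imwrite("pics/p6.png",cv2.convertScaleAbs(i,alpha=1.4,beta=10))
E
```

```text
time: 10.58
tool_pos: [632.7, -117.2, 184.9]
tcp_rot: [3.139, 0.0, 1.371]
contact_force: [0.4, 0.7, -0.3]
grip_width: 0.4
finger_force: 0.0
```

View pics/p6.png

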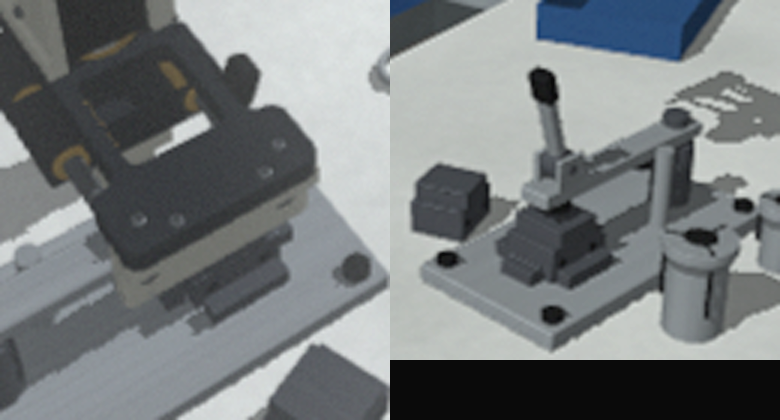

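Scene grip end at ~(290.7,230.7) px. Side grip end at ~(331,143.7) px, strap against the pin, pad above the blank. That was picture 10, so the rest is done by numbers.

```bash
python3 - <<'E'
from h import *
import cv2
d=pickle.load(open("c1.pkl","rb"));S,T=d["scene"],d["side"]
print(tri(ray(S,290.7,230.7),ray(T,331,143.7)))
P=np.array([558.5,-165.4]);f=np.array([.194,.981])
# dark grip blob in side
g=cv2.cvtColor(T["pixels"],cv2.COLOR_RGB2GRAY);m=(g[138:158,318:345]<45).astype(np.uint8)
n,l,s,c=cv2.connectedComponentsWithStats(m);print(s,c+[318,138])
print("expected tip",P+f*160,"hinge",P+f*140)
for z in(165,172):print(z,onz(S,290.7,230.7,z),onz(T,331,143.7,z))
# strap end near corner
print(onz(T,280+(528-390)/3,120+188/3,82))
E
python3 arc.py 60 30
```

```text
(array([589.33224588,  -6.90311873, 169.43839213]), [1.1, 1.1])
[[  0   0  27  20 452]
 [  9   5   9  13  88]] [[331.00663717 147.28539823]
 [330.96590909 148.60227273]]
expected tip [589.54  -8.44] hinge [585.66 -28.06]
165 [587.55031173  -3.95965487 165.        ] [594.11191871 -17.32780546 165.        ]
172 [591.91821153  -7.85347896 172.        ] [585.61705676  -2.50918429 172.        ]
[593.18794557  -1.68455609  82.        ]
yaw 1.371 r 62.1 h 61.6 F [ 0.3  0.2 -0.9]
```

The tip triangulates to (589,-7,169), right on the closed strap line (expected (589.5,-8.4)). I move outboard of the lever and lower to tip height ~160.

```bash
python3 -m pendant '{"dp":[[0.035,0,0],[0.07,0,0],[0.105,-0.01,0],[0.138,-0.03,0],[0.138,-0.0616,0],[0.138,-0.0616,0.02],[0.138,-0.0616,0.045],[0.138,-0.0616,0.045]],"rotation":[[0,0,0],[0,0,0],[0,0,0],[0,0,0],[0,0,0],[0,0,0],[0,0,0],[0,0,0]]}'
python3 arc.py 62 32
python3 -c "
import numpy as np
for A in np.arange(0,1.46,.145):
    s,q=65,6;print(round(A,2),'r tcp',round(140-(s*np.sin(A)-q*np.cos(A))+9.5,1),'z rep',round(95+s*np.cos(A)+q*np.sin(A)-20,1))"
```

```text
time: 11.68
tool_pos: [596.5, 30.6, 134.4]
tcp_rot: [-3.134, 0.001, 1.371]
contact_force: [-0.9, -0.2, 0.6]
grip_width: 0.4
finger_force: 0.0
yaw 1.371 r 199.7 h -1.7 F [-0.9 -0.2  0.6]
0.0 r tcp 155.5 z rep 140.0
0.14 r tcp 146.0 z rep 140.2
0.29 r tcp 136.7 z rep 139.0
0.43 r tcp 127.5 z rep 136.5
0.58 r tcp 118.9 z rep 132.7
0.72 r tcp 110.9 z rep 127.6
0.87 r tcp 103.7 z rep 121.5
1.01 r tcp 97.4 z rep 114.4
1.16 r tcp 92.3 z rep 106.5
1.3 r tcp 88.4 z rep 97.9
1.45 r tcp 85.7 z rep 88.8
```

```bash
python3 -m pendant '{"dp":[[-0.006,0.001,0],[-0.012,0.001,0],[-0.018,0.001,0],[-0.024,0.001,0],[-0.03,0.001,0],[-0.036,0.001,0],[-0.042,0.001,0],[-0.046,0.001,0]],"rotation":[[0,0,0],[0,0,0],[0,0,0],[0,0,0],[0,0,0],[0,0,0],[0,0,0],[0,0,0]]}'
python3 arc.py 62 32
```

```text
time: 12.68
tool_pos: [590.8, -15.3, 138.0]
tcp_rot: [3.142, 0.0, 1.371]
contact_force: [0.8, 2.2, 2.5]
grip_width: 0.2
finger_force: 1.4
yaw 1.371 r 153.5 h 1.8 F [0.8 2.2 2.5]
```

Contact with the lever at 2.3 N, as expected. Following its arc over the top.

```bash
python3 -m pendant '{"dp":[[-0.007,0,0],[-0.014,0,0],[-0.020,0,0.001],[-0.026,0,0.002],[-0.031,0,0.004],[-0.036,0,0.006],[-0.040,0,0.008],[-0.043,0,0.010]],"rotation":[[0,0,0],[0,0,0],[0,0,0],[0,0,0],[0,0,0],[0,0,0],[0,0,0],[0,0,0]]}'
python3 arc.py 62 32
```

```text
time: 13.68
tool_pos: [582.2, -57.2, 127.9]
tcp_rot: [-3.142, 0.0, 1.371]
contact_force: [0.9, 2.8, 1.5]
grip_width: 0.9
finger_force: 1.2
yaw 1.371 r 110.7 h 1.7 F [0.9 2.8 1.5]
```

```bash
python3 -m pendant '{"dp":[[-0.0036,0,0.003],[-0.007,0,0.0064],[-0.010,0,0.010],[-0.0133,0,0.0135],[-0.016,0,0.0175],[-0.0184,0,0.0214],[-0.0205,0,0.0255],[-0.0223,0,0.03]],"rotation":[[0,0,0],[0,0,0],[0,0,0],[0,0,0],[0,0,0],[0,0,0],[0,0,0],[0,0,0]]}'
python3 arc.py 62 32
```

```text
time: 14.68
tool_pos: [578.0, -79.1, 97.8]
tcp_rot: [3.141, 0.0, 1.371]
contact_force: [0.7, -1.2, 4.6]
grip_width: 0.4
finger_force: 1.7
yaw 1.371 r 88.4 h 1.9 F [ 0.7 -1.2  4.6]
```

Contact force is vertical now, 4.6 N, lever at about 1.6 of 1.75. Pressing on down in small steps.

```bash
python3 -m pendant '{"dp":[[-0.001,0,0.002],[-0.0015,0,0.004],[-0.002,0,0.006],[-0.0025,0,0.0075],[-0.0025,0,0.0085],[-0.0025,0,0.0085]],"rotation":[[0,0,0],[0,0,0],[0,0,0],[0,0,0],[0,0,0],[0,0,0]]}'
python3 arc.py 62 32
```

```text
time: 15.42
tool_pos: [577.4, -81.3, 89.4]
tcp_rot: [-3.141, -0.0, 1.371]
contact_force: [0.2, -1.1, 2.2]
grip_width: 0.3
finger_force: 1.2
yaw 1.371 r 86.2 h 1.8 F [ 0.2 -1.1  2.2]
```

```bash
python3 -m pendant '{"dp":[[0,0,0.0007],[0,0,0.0015],[0,0,0.002],[0,0,0.002]],"rotation":[[0,0,0],[0,0,0],[0,0,0],[0,0,0]]}'
python3 -m pendant '{"dp":[[0,0,0.0007],[0,0,0.0015],[0,0,0.002],[0,0,0.002]],"rotation":[[0,0,0],[0,0,0],[0,0,0],[0,0,0]]}'
python3 arc.py 62 32
```

```text
time: 15.92
tool_pos: [577.4, -81.3, 87.5]
tcp_rot: [3.142, 0.0, 1.371]
contact_force: [-0.3, -1.8, 2.4]
grip_width: 0.1
finger_force: 1.5
time: 16.42
tool_pos: [577.4, -81.3, 85.4]
tcp_rot: [3.142, -0.0, 1.371]
contact_force: [-0.4, -1.4, 3.7]
grip_width: 0.3
finger_force: 1.5
yaw 1.371 r 86.2 h 1.8 F [-0.4 -1.4  3.7]
```

```bash
python3 -m pendant '{"dp":[[0,0,0.001],[0,0,0.002],[0,0,0.0025],[0,0,0.0025]],"rotation":[[0,0,0],[0,0,0],[0,0,0],[0,0,0]]}'
python3 arc.py 62 32
```

```text
time: 16.92
tool_pos: [577.4, -81.3, 83.0]
tcp_rot: [3.142, -0.0, 1.371]
contact_force: [0.3, -2.0, 2.7]
grip_width: 0.5
finger_force: 1.5
yaw 1.371 r 86.2 h 1.8 F [ 0.3 -2.   2.7]
```

```bash
python3 -m pendant '{"dp":[[0,0,0.001],[0,0,0.002],[0,0,0.0025],[0,0,0.0025]],"rotation":[[0,0,0],[0,0,0],[0,0,0],[0,0,0]]}'
python3 arc.py 62 32
python3 - <<'E'
from h import *
from plant import vision
import cv2
T=vision.capture("side");g=cv2.cvtColor(T["pixels"],cv2.COLOR_RGB2GRAY)
P=np.array(T["pose"]);f=200/np.tan(np.radians(T["vfov"]/2))
def pr(p):
    q=P[:3,:3].T@(np.array(p)-P[:3,3]);return T["cx"]-f*q[0]/q[2],T["cy"]+f*q[1]/q[2]
piv=np.array([558.5,-165.4]);F=np.array([.194,.981])
for al in(1.2,1.3,1.45):print(al,[np.round(pr([*(piv+F*(140-s*np.sin(al))),95+s*np.cos(al)]),1) for s in(0,56,80)])
u,v=map(int,pr([*(piv+F*(140-68)),105]))
print(u,v);print(g[v-14:v+14,u-16:u+18:2])
E
```

```text
time: 17.42
tool_pos: [577.4, -81.3, 80.5]
tcp_rot: [3.142, -0.0, 1.371]
contact_force: [-0.2, -1.7, 3.2]
grip_width: 0.7
finger_force: 1.5
yaw 1.371 r 86.2 h 1.8 F [-0.2 -1.7  3.2]
1.2 [array([335.7, 173.5]), array([351.8, 157.9]), array([358.5, 151.5])]
1.3 [array([335.7, 173.5]), array([352.2, 159.9]), array([359. , 154.3])]
1.45 [array([335.7, 173.5]), array([352.4, 163.1]), array([359.3, 158.8])]
356 160
[[132 132 132 125 120  52 127 126 121  68  70  77 132 131 132 131 131]
 [133 133 132 125 116  64 127 125 117  68  70  85 133 130 132 133 132]
 [133 133 131 125 114  64 126 125 113  67  70  93 134 132 133 133 133]
 [132 132 133 125 110  64 127 125 112  67  70  97 134 133 133 134 134]
 [134 132 137 125 107  63 127 125 111  69  68 107 133 133 132 133 132]
 [133 133 137 126 107  72 127 125 108  69  69 112 134 132 133 132 133]
 [132 132 136 124 107  86 125 125 112  69  68 111 135 134 133 132 133]
 [133 132 136 125 104  86 125 125 105  69  68 113 135 135 133 133 133]
 [134 132 133 126 102  89 126 126  91  68  68 119 134 132 133 134 135]
 [133 133 127 126 102  92 126 127  81  69  67 12
[... 601 characters left out ...]
130  99  97  98  80  43   2  66 100  65  45  56  48  48  49]
 [131 129 118  97  98  85  52  51  28 103  68  46  48  65  46  49  50]
 [131 115 100  97  91  56  59  89  62  69  47  48  48  47  47  51  51]
 [124 102  98  94  65  49  80 110  69  48  48  47  48  48  50  51  49]
 [102  97  96  74  49  73  93  79  48  47  48  49  47  52  51  47  66]
 [ 87  99  79  51  50 105  91  68  47  46  47  48  49  51  55  53  89]
 [ 51  98  57  54  69  94  66  47  46  56  66  65  51  52  66  76  87]
 [ 61  94  67  66  93  68  47  47  55  78  90  78  53  50  69  92  82]
 [ 84  63  52  77  81  45  46  54  77  91  74  51  52  50  67  91  77]
 [ 61  49  54  69  44  45  56  80  91  73  51  51  50  38  61  92  77]]
```

The grip's dark blob is centred at ~(357,161), already near the prediction for the end stop (356,161). Pressing on until the force spikes.

```bash
python3 -m pendant '{"dp":[[0,0,0.001],[0,0,0.002],[0,0,0.0025],[0,0,0.0025]],"rotation":[[0,0,0],[0,0,0],[0,0,0],[0,0,0]]}'
python3 arc.py 62 32
```

```text
time: 17.98
tool_pos: [577.5, -81.4, 78.7]
tcp_rot: [3.141, 0.0, 1.371]
contact_force: [-2.0, -2.2, 7.2]
grip_width: 0.4
finger_force: 4.0
yaw 1.371 r 86.1 h 2.0 F [-2.  -2.2  7.2]
```

```bash
python3 -m pendant '{"dp":[[0,0,0.001],[0,0,0.002],[0,0,0.002]],"rotation":[[0,0,0],[0,0,0],[0,0,0]]}'
```

```text
time: 18.35
tool_pos: [577.6, -81.5, 78.2]
tcp_rot: [3.14, 0.001, 1.371]
contact_force: [-6.4, -2.5, 18.8]
grip_width: 0.4
finger_force: 8.9
```

Force spiked to 19 N with the tool stopped, so the lever is at its limit. I lift straight off, move clear and measure.

```bash
python3 -m pendant '{"dp":[[0,0,-0.01],[0,0,-0.04],[0,0,-0.08],[-0.03,0.03,-0.12],[-0.08,0.05,-0.12],[-0.13,0.06,-0.12],[-0.15,0.06,-0.12],[-0.15,0.06,-0.12]],"rotation":[[0,0,0],[0,0,0],[0,0,0],[0,0,0],[0,0,0],[0,0,0],[0,0,0],[0,0,0]]}'
python3 - <<'E'
from h import *
from plant import vision
import cv2
d=pickle.load(open("c1.pkl","rb"));T0=d["side"];T=vision.capture("side");S=vision.capture("scene");pickle.dump({"side":T,"scene":S},open("c2.pkl","wb"))
G=lambda c:cv2.cvtColor(c["pixels"],cv2.COLOR_RGB2GRAY)
g,g0=G(T),G(T0)
for n,(x,y,w,h) in {"strap end":(320,175,22,14),"nut":(368,154,16,14),"blank":(316,190,36,22),"spare":(286,174,28,26),"collB":(368,196,34,40),"collS":(400,183,26,28),"spanner":(240,222,66,42),"mid strap(old lever end)":(322,140,18,14)}.items():
    r=cv2.matchTemplate(g[y-8:y+h+8,x-8:x+w+8],g0[y:y+h,x:x+w],cv2.TM_CCOEFF_NORMED);_,v,_,l=cv2.minMaxLoc(r);print(n,"shift",l[0]-8,l[1]-8,"score",round(v,3))
m=(g[146:176,340:376]<30).astype(np.uint8);n,l,s,c=cv2.connectedComponentsWithStats(m);print(s[1:],c[1:]+[340,146])
E
```

```text
time: 19.35
tool_pos: [605.7, -240.5, 195.2]
tcp_rot: [-3.14, -0.001, 1.369]
contact_force: [0.5, 0.7, 0.3]
grip_width: 0.2
finger_force: 0.0
strap end shift 0 0 score 0.997
nut shift 0 0 score 0.97
blank shift 0 0 score 0.995
spare shift 0 0 score 1.0
collB shift 0 0 score 1.0
collS shift 0 0 score 1.0
spanner shift 0 0 score 0.999
mid strap(old lever end) shift -5 8 score 0.377
[[12 12 10  8 47]
 [35 25  1  4  4]
 [23 27  5  3  9]] [[357.12765957 161.17021277]
 [375.         172.5       ]
 [365.55555556 174.44444444]]
```

The strap end, blank and all four loose parts show zero shift against the picture taken before clamping. The grip blob at (357.1,161.2) matches the fully-down prediction, and the robot is clear. Handing in.

```bash
python3 -c "
from plant import workorder
print(workorder.close_job())"
```

```text
the job is handed in; nothing more can be done
None
```

The job is handed in at 19.4 s, verdict not shown: the strap went onto its stop first, then the lever went down to its limit (about 19 N at the stop), and no shift showed in the blank or the loose parts (my first pass went just over the strap because the fingertips sit about 20 mm above the reported TCP).

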